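# Seat the work plate on its pin and load a batch of three

### The job

Nudge the round plate until its middle hole drops over the pin of the base and it lies fully home, flat on the base, before anything is laid on it. Then count exactly three of the straight copper bars onto the plate, each lying flat on the plate itself with its middle well in from the plate's rim, and leave the other bars lying on the bench clear of the plate and out of the box. Put every L-shaped offcut in the shallow box, and do not disturb the hammer or the wooden block.

Things in the scene. Friction and masses are not known exactly. Their poses are not given: they have to be found in the camera images.
- pin (a point): Centre of the foot of the fixed locating pin, on the top face of the base. The base is a fixed dark-wood disc, 260 mm across and 6 mm thick, on the bench (its top at z = 0.006); the steel pin, 12 mm in diameter, stands 8 mm high at its middle, with a slightly rounded tip.
- plate_mid (a point): Middle of the loose round aluminium plate (in its hole, half-way through): 170 mm across, 10 mm thick, 0.5 kg, 16 mm middle hole; z normal to it. It starts off-centre and tilted: underside on the pin's tip, the edge on the side it is displaced to on the base. Too wide to grip: push it at its edge. Home, it lies flat with this point 5 mm above the pin's foot.
- tray: Shallow open brown box (no lid), fixed to the bench, 160 mm (its x) by 140 mm (its y), 35 mm high, walls and floor 6 mm; origin at the centre of its underside, z up. For the offcuts.
- blank0_mid (a point): Loose straight copper bar (blank), 80 mm (its x) by 22 mm (its y) by 10 mm thick (its z), 0.15 kg; the point is its centre. Five alike.
- blank1_mid (a point): Loose straight copper bar (blank), 80 mm (its x) by 22 mm (its y) by 10 mm thick (its z), 0.15 kg; the point is its centre. Five alike.
- blank2_mid (a point): Loose straight copper bar (blank), 80 mm (its x) by 22 mm (its y) by 10 mm thick (its z), 0.15 kg; the point is its centre. Five alike.
- blank3_mid (a point): Loose straight copper bar (blank), 80 mm (its x) by 22 mm (its y) by 10 mm thick (its z), 0.15 kg; the point is its centre. Five alike.
- blank4_mid (a point): Loose straight copper bar (blank), 80 mm (its x) by 22 mm (its y) by 10 mm thick (its z), 0.15 kg; the point is its centre. Five alike.
- offcut0_grip (a point): Loose L-shaped copper offcut, 10 mm thick (z), about 0.2 kg: long leg 80 mm (along its x) by 22 mm (its y), and at the long leg's +x end a second leg 22 mm wide that goes out 34 mm towards +y. The point lies half-way through the thickness, on the long leg's centre line, 15 mm from the leg's middle towards the plain end (-x). Absent (None) in some starts.
- offcut1_grip (a point): Loose L-shaped copper offcut, 10 mm thick (z), about 0.2 kg: long leg 80 mm (along its x) by 22 mm (its y), and at the long leg's +x end a second leg 22 mm wide that goes out 34 mm towards +y. The point lies half-way through the thickness, on the long leg's centre line, 15 mm from the leg's middle towards the plain end (-x). Absent (None) in some starts.
- offcut2_grip (a point): Loose L-shaped copper offcut, 10 mm thick (z), about 0.2 kg: long leg 80 mm (along its x) by 22 mm (its y), and at the long leg's +x end a second leg 22 mm wide that goes out 34 mm towards +y. The point lies half-way through the thickness, on the long leg's centre line, 15 mm from the leg's middle towards the plain end (-x). Absent (None) in some starts.
- plate: The same round plate; origin at the centre of its underside.
- mallet: Bystander: hammer lying on the bench, 240 mm long; its origin is on its handle line.
- pinblock: Bystander: wooden block 100 x 70 x 20 mm; origin at the centre of its underside.
Things that resemble listed ones, but are neither listed nor needed, are in the scene too. Of the things that look like the plate, the smallest one is meant.

How it is judged:
On the way:
1. the plate is home on the pin, flat, with nothing on it yet (horizontal distance between plate_mid and pin below 0.0035 m and z of plate_mid in the frame of pin below 0.0065 m and angle between plate_mid's own z axis and vertical below 0.03 rad and horizontal distance between each of blank0_mid, blank1_mid, blank2_mid, blank3_mid, blank4_mid, offcut0_grip, offcut1_grip, offcut2_grip and plate_mid above 0.09 m), for 0.2 s.
At the end, for the whole second after the job is handed in: Plate flat (0.03 rad) on the base, its middle within 3.5 mm of the pin's axis; exactly three bars flat (0.12 rad) on the plate, centres within 68 mm of its middle; the other two on the bench, centres over 95 mm from its middle, not in the box; every offcut present in the box (horizontal distance between plate_mid and pin below 0.0035 m and z of plate_mid in the frame of pin below 0.0065 m and angle between plate_mid's own z axis and vertical below 0.03 rad and linear speed of plate below 0.02 m/s and x of offcut0_grip in the frame of tray between -0.076 and 0.076 m and y of offcut0_grip in the frame of tray between -0.066 and 0.066 m and z of offcut0_grip in the frame of tray between 0 and 0.05 m and x of offcut1_grip in the frame of tray between -0.076 and 0.076 m and y of offcut1_grip in the frame of tray between -0.066 and 0.066 m and z of offcut1_grip in the frame of tray between 0 and 0.05 m and x of offcut2_grip in the frame of tray between -0.076 and 0.076 m and y of offcut2_grip in the frame of tray between -0.066 and 0.066 m and z of offcut2_grip in the frame of tray between 0 and 0.05 m and ((horizontal distance between blank0_mid and plate_mid below 0.068 m and z of blank0_mid in the frame of plate_mid between 0.007 and 0.0135 m and angle between blank0_mid's own z axis and vertical below 0.12 rad) or (horizontal distance between blank0_mid and plate_mid above 0.095 m and height (world z) of blank0_mid between 0 and 0.02 m and (x of blank0_mid in the frame of tray above 0.078 m or x of blank0_mid in the frame of tray below -0.078 m or y of blank0_mid in the frame of tray above 0.068 m or y of blank0_mid in the frame of tray below -0.068 m))) and ((horizontal distance between blank1_mid and plate_mid below 0.068 m and z of blank1_mid in the frame of plate_mid between 0.007 and 0.0135 m and angle between blank1_mid's own z axis and vertical below 0.12 rad) or (horizontal distance between blank1_mid and plate_mid above 0.095 m and height (world z) of blank1_mid between 0 and 0.02 m and (x of blank1_mid in the frame of tray above 0.078 m or x of blank1_mid in the frame of tray below -0.078 m or y of blank1_mid in the frame of tray above 0.068 m or y of blank1_mid in the frame of tray below -0.068 m))) and ((horizontal distance between blank2_mid and plate_mid below 0.068 m and z of blank2_mid in the frame of plate_mid between 0.007 and 0.0135 m and angle between blank2_mid's own z axis and vertical below 0.12 rad) or (horizontal distance between blank2_mid and plate_mid above 0.095 m and height (world z) of blank2_mid between 0 and 0.02 m and (x of blank2_mid in the frame of tray above 0.078 m or x of blank2_mid in the frame of tray below -0.078 m or y of blank2_mid in the frame of tray above 0.068 m or y of blank2_mid in the frame of tray below -0.068 m))) and ((horizontal distance between blank3_mid and plate_mid below 0.068 m and z of blank3_mid in the frame of plate_mid between 0.007 and 0.0135 m and angle between blank3_mid's own z axis and vertical below 0.12 rad) or (horizontal distance between blank3_mid and plate_mid above 0.095 m and height (world z) of blank3_mid between 0 and 0.02 m and (x of blank3_mid in the frame of tray above 0.078 m or x of blank3_mid in the frame of tray below -0.078 m or y of blank3_mid in the frame of tray above 0.068 m or y of blank3_mid in the frame of tray below -0.068 m))) and ((horizontal distance between blank4_mid and plate_mid below 0.068 m and z of blank4_mid in the frame of plate_mid between 0.007 and 0.0135 m and angle between blank4_mid's own z axis and vertical below 0.12 rad) or (horizontal distance between blank4_mid and plate_mid above 0.095 m and height (world z) of blank4_mid between 0 and 0.02 m and (x of blank4_mid in the frame of tray above 0.078 m or x of blank4_mid in the frame of tray below -0.078 m or y of blank4_mid in the frame of tray above 0.068 m or y of blank4_mid in the frame of tray below -0.068 m))) and (horizontal distance between each of blank0_mid, blank1_mid, blank2_mid and plate_mid below 0.068 m or horizontal distance between each of blank0_mid, blank1_mid, blank3_mid and plate_mid below 0.068 m or horizontal distance between each of blank0_mid, blank1_mid, blank4_mid and plate_mid below 0.068 m or horizontal distance between each of blank0_mid, blank2_mid, blank3_mid and plate_mid below 0.068 m or horizontal distance between each of blank0_mid, blank2_mid, blank4_mid and plate_mid below 0.068 m or horizontal distance between each of blank0_mid, blank3_mid, blank4_mid and plate_mid below 0.068 m or horizontal distance between each of blank1_mid, blank2_mid, blank3_mid and plate_mid below 0.068 m or horizontal distance between each of blank1_mid, blank2_mid, blank4_mid and plate_mid below 0.068 m or horizontal distance between each of blank1_mid, blank3_mid, blank4_mid and plate_mid below 0.068 m or horizontal distance between each of blank2_mid, blank3_mid, blank4_mid and plate_mid below 0.068 m) and (horizontal distance between each of blank0_mid, blank1_mid and plate_mid above 0.095 m or horizontal distance between each of blank0_mid, blank2_mid and plate_mid above 0.095 m or horizontal distance between each of blank0_mid, blank3_mid and plate_mid above 0.095 m or horizontal distance between each of blank0_mid, blank4_mid and plate_mid above 0.095 m or horizontal distance between each of blank1_mid, blank2_mid and plate_mid above 0.095 m or horizontal distance between each of blank1_mid, blank3_mid and plate_mid above 0.095 m or horizontal distance between each of blank1_mid, blank4_mid and plate_mid above 0.095 m or horizontal distance between each of blank2_mid, blank3_mid and plate_mid above 0.095 m or horizontal distance between each of blank2_mid, blank4_mid and plate_mid above 0.095 m or horizontal distance between each of blank3_mid, blank4_mid and plate_mid above 0.095 m)); the robot touches nothing.
It fails at once if the hammer is pushed or lifted more than 30 mm from its place (distance of mallet from where it was at the start of the episode above 0.03 m).
It fails at once if the wooden block is pushed or lifted more than 30 mm from its place (distance of pinblock from where it was at the start of the episode above 0.03 m).
Of offcut0, offcut1, offcut2 only 1 to 3 are there at a start; the rules pass over those that are not, and their reading is None.
At some moment in a run one of blank0, blank1, blank2, blank3, blank4, offcut0, offcut1, offcut2 may be knocked a few centimetres aside while the robot is not near it.
Once in a run the grip may slacken for a moment while it holds something.
It also fails if it takes over 210 s, if anything falls off the work surface, if the arm or the gripper's body presses on something with over 40 N, if the wrist force passes 120 N, or if a joint passes its speed limit or range.

### The arm

A 6-joint arm with a two-finger parallel gripper is mounted at the origin on the work surface. World frame = base frame: x ahead of the robot, y to its left, z up, the work surface at z = 0. Lengths are in m, angles in rad, forces in N, time in s.
With the tool pointing down it reaches from about 0.25 to 0.775 m from the base axis. Payload 4 kg.
Tool frame: the origin (TCP) lies between the finger pads; the fingertips stand 25 mm ahead of it and the grasp point (between the pads) lies 6 mm ahead of it (robot.tip_reach is the z of the fingertips in the tool frame, in m); z points along the fingers, y is the line along which they close (so a half turn about z gives the same grasp; the last joint's range is limited). The gripper opens to 94 mm and grips with 3 to 60 N. Pads are 16 mm wide; open, the fingers measure 119 mm over their backs; the gripper's body (75 mm by 177 mm) begins 78 mm behind the grasp point.
Start: joints at [1.003, 0.087, 1.371, -0, 1.684, -0.103], TCP at [0.247, 0.492, 0.231] pointing down, gripper open.
Joint ranges: [-3.1, 3.1], [-0.76, 2.03], [0.27, 2.55], [-1.08, 4.22], [0.17, 2.65], [-2.57, 2.57]. Speed limits (rad/s): [2.79, 2.79, 3.14, 3.14, 3.14, 3.14].

### API

Orientations are given as [roll, pitch, yaw] about the fixed x, y, z axes, in that order (R = Rz(yaw) Ry(pitch) Rx(roll)).
In Python, from bench import robot gives the robot as it stands. The module is installed in compiled form; this text tells all that it offers.
- The arm moves only by the shell command python3 -m handwheel 'ROWS'. ROWS is JSON, a list of rows, each a list of 3 entries, a list of its own where there are three numbers: the turn, a rotation vector about the world's x, y, z in units of 90 degrees (1.0 is 90 degrees), then the shift along the world's x, y, z in units of 0.05 m (1.0 is 0.05 m), then the closure, from 0 (fully open) to 1 (shut). A call has 1 to 5 rows; each row shifts and turns the commanded pose from where the row before left it; what a row does not reach is not made up. A row lasts 1/10 s, in which the tool goes at most 50 mm and 8.59 degrees, less where a joint would pass 70% of its speed; a pose out of reach is approached as far as the arm can. A call with a number of a shift or a turn outside -1 to 1 is refused whole. A call with a gripper value outside its range is refused whole. The fingers move at their own pace and stop on an object; the grip force is fixed at half the most. Time passes only in rows, so rows that do not move let the fingers close. It gives the time, the measured TCP pose, the force, the opening and the grip force at its end, in the units of the state.
- robot.get_obs(): the state, without advancing time (a new reading comes with each control period).
- robot.snapshot(name): name is "side" or "top" or "wrist"; returns (picture, depth): 400x640x3 uint8, red, green, blue; 400x640 float32, m along the optical axis (not along the pixel's ray), 0 where there is no reading.
- robot.calibration(name): a dict with "mtx" (3x3 intrinsics, pixels), "D" ([k1, k2, p1, p2, k3] as OpenCV has them; the pictures are not rectified), "extrinsics" (4x4, takes a point from camera to world coordinates); the wrist camera has in their place "hand_eye" (4x4, takes a point from camera to tool coordinates, whose origin is the TCP and whose axes are the flange's). Camera axes: x right, y down, z forward; pixel columns grow to the right and rows downward; lengths in m; the calibration is good to about 2 mm. A picture is of the moment at which its call begins: read the wrist's pose just before it. calibration takes no time and is no camera call.
- robot.close_job(): hands the job in; it is judged then, once.
Trained networks look in the newest picture that a camera, given by its name, has taken for a name from the list of things; names that differ only in an ending like _2 or _b are one class to them, and where a whole thing is asked for, a point or a joint stands for the part that bears it (a point fixed in the world has none). Each returns a list of dicts, best first, with "p" (0 to 1); they miss things now and then, are a little off and sometimes report something else, mostly with a low value. They report only what shows in the picture. A call takes as long as a camera call. They do not tell look-alikes from the thing itself.
- robot.boxes_of(query, camera): "bbox" ([left, top, right, bottom] in pixels, round what is visible of it).
The state is a dict: "time": time; "joint_positions": joint angles; "qvel": joint speeds; "joint_torque": joint torques, N m; "tool_pos": TCP position; "ee_rot": TCP orientation; "wrist_force": force on the tool from outside, world axes, zero at the start; "wrist_torque": the same for the moment, N m; "width": finger opening in m; "finger_force": force on a finger pad.
Only numpy, scipy, OpenCV 4.12 (cv2) and the standard library are available. Lean on these libraries where they do the work, as an engineer would, in place of code of your own. Each camera call takes 0.05 s, during which the arm holds its last target. There are 200 camera calls.

## Working session

There is one attempt and no reset: what is moved stays moved. The work goes in short steps, Python scripts to look and compute and a shell command to move; the robot and the scene stay as the last step left them, time stands still between calls to the robot, and variables do not carry over. Pictures are saved under pics/ and viewed, at most 14 in all, crops included, and the job is handed in when it is done.

```bash
mkdir -p pics
cat > h.py <<'E'
import numpy as np,cv2
from bench import robot
from scipy.spatial.transform import Rotation as R
def snap(n):
    o=robot.get_obs(); p,d=robot.snapshot(n); c=robot.calibration(n)
    if n=="wrist":
        T=np.eye(4);T[:3,:3]=R.from_euler('xyz',o['ee_rot']).as_matrix();T[:3,3]=o['tool_pos'];E=T@np.array(c['hand_eye'])
    else:E=np.array(c['extrinsics'])
    return p,d,np.array(c['mtx'],float),np.array(c['D'],float),E
def cloud(s):
    p,d,K,D,E=s;h,w=d.shape
    u,v=np.meshgrid(np.arange(w),np.arange(h))
    n=cv2.undistortPoints(np.stack([u,v],-1).reshape(-1,1,2).astype(float),K,D).reshape(h,w,2)
    P=np.dstack([n[...,0]*d,n[...,1]*d,d])@E[:3,:3].T+E[:3,3]
    P[d<=0]=np.nan
    return P
def save(n,p): cv2.imwrite('pics/'+n+'.png',np.ascontiguousarray(p[...,::-1]))
E
python3 - <<'E'
from h import *
for n in("top","side"):
    s=snap(n);save(n+'0',s[0]);np.savez('/tmp/%s0.npz'%n,p=s[0],P=cloud(s))
    print(n,s[2].tolist(),s[4].round(3).tolist())
    for q in("plate","tray","blank0_mid","offcut0_grip","mallet","pinblock"):
        print(q,[(np.round(b['bbox']).astype(int).tolist(),round(b['p'],2)) for b in robot.boxes_of(q,n)])
print(robot.get_obs())
E
```

```text
top [[367.32956930229875, 0.0, 316.7739383753748], [0.0, 367.32956930229875, 208.3370787718037], [0.0, 0.0, 1.0]] [[0.005, -0.999, 0.033, 0.435], [-1.0, -0.006, -0.009, 0.053], [0.009, -0.033, -0.999, 1.057], [0.0, 0.0, 0.0, 1.0]]
plate [([197, 265, 276, 339], 0.96), ([304, 149, 365, 206], 0.83), ([433, 259, 507, 335], 0.55)]
tray [([192, 183, 254, 250], 0.76), ([136, 116, 176, 201], 0.2)]
blank0_mid [([216, 140, 228, 172], 0.47)]
offcut0_grip [([452, 208, 474, 238], 0.57), ([414, 222, 435, 249], 0.17)]
mallet [([138, 116, 178, 202], 0.77)]
pinblock [([382, 92, 418, 133], 0.9), ([295, 139, 381, 228], 0.58), ([415, 150, 426, 180], 0.17)]
side [[448.3088434539794, 0.0, 319.1048373434009], [0.0, 448.3088434539794, 200.85040317963507], [0.0, 0.0, 1.0]] [[0.895, -0.313, 0.316, 0.073], [-0.445, -0.624, 0.643, -0.831], [-0.004, -0.716, -0.698, 1.001], [0.0, 0.0, 0.0, 1.0]]
plate [([315, 194, 369, 232], 0.9), ([167, 170, 234, 219], 0.84), ([244, 327, 340, 400], 0.74)]
tray [([264, 107, 324, 140], 0.58), ([316, 195, 369, 232], 0.57), ([242, 144, 299, 184], 0.56)]
blank0_mid []
offcut0_grip [(
[... 155 characters left out ...]
44], 0.78)]
{'time': 0.7, 'joint_positions': array([ 1.00292821e+00,  8.71557857e-02,  1.37067968e+00, -3.45431249e-05,
        1.68361713e+00, -1.03104601e-01]), 'qvel': array([-0.00122358, -0.00032893,  0.00011622,  0.00031637,  0.00091638,
       -0.00120283]), 'joint_torque': array([ 9.10266444e-04, -3.39901006e+01, -3.02519989e+01,  7.18285725e-02,
        2.35797046e-02,  4.03589422e-05]), 'tool_pos': array([0.24654   , 0.49166336, 0.23054039]), 'ee_rot': array([3.14145688e+00, 4.85550670e-05, 2.67682525e+00]), 'wrist_force': array([-0.45476037, -0.45871918,  0.17622728]), 'wrist_torque': array([ 0.02490854, -0.01967251, -0.00713554]), 'finger_force': 0.0, 'width': 0.09378904914551783}
```

View pics/top0.png

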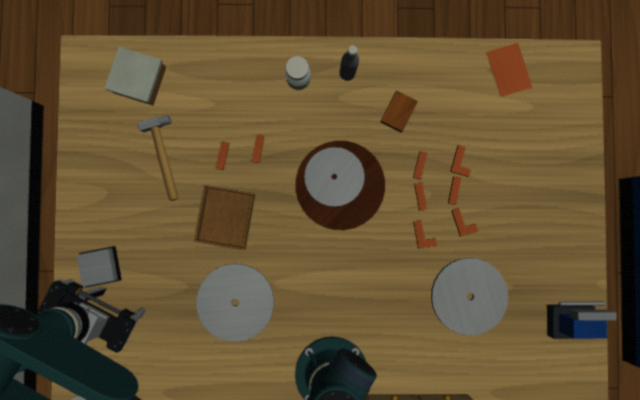

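View pics/side0.png

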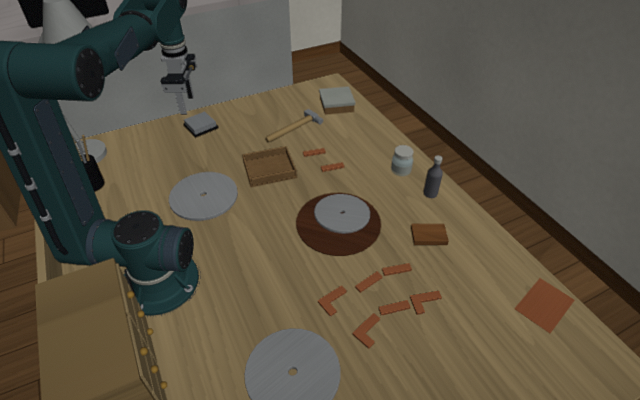

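The top view shows the plate candidates: a disc at (334,177) on the dark base, and larger discs at (235,302) and (470,296) on the bench. I pick the smallest, at (334,177). The bars are at (222,156), (258,149), (420,165), (420,196) and (455,190), and the offcuts at (460,161), (464,222) and (424,235). The brown box is at (225,217); the grey one at (100,265) is not it. The hammer is at (160,160) and the block at (399,111). The side view shows the same layout.

```bash
cat >> h.py <<'E'
def pieces(p,P,amin=25):
    hsv=cv2.cvtColor(p,cv2.COLOR_RGB2HSV)
    m=((hsv[...,0]<14)&(hsv[...,1]>150)&(hsv[...,2]>120)).astype(np.uint8)
    n,l,st,_=cv2.connectedComponentsWithStats(m)
    out=[]
    for i in range(1,n):
        if st[i,4]<amin: continue
        Q=P[l==i]; Q=Q[~np.isnan(Q[:,0])]
        if len(Q)<10: continue
        c,(w,h),a=cv2.minAreaRect((Q[:,:2]*1000).astype(np.float32))
        if w<h: w,h,a=h,w,a+90
        out.append(dict(px=(st[i,:2]+st[i,2:4]/2).round().astype(int).tolist(),area=int(st[i,4]),rect=np.round([*c,w,h,(a+90)%180-90],1).tolist(),mean=(Q.mean(0)*1000).round(1).tolist(),z=round(float(np.median(Q[:,2])*1000),1)))
    return out
E
python3 - <<'E'
from h import *
f=np.load('/tmp/top0.npz');p,P=f['p'],f['P']
for o in pieces(p,P): print(o)
def box(n,r,m):
    l,t,R_,b=r; Q=P[t:b,l:R_][m[t:b,l:R_]];Q=Q[~np.isnan(Q[:,0])]
    print(n,len(Q),cv2.minAreaRect((Q[:,:2]*1000).astype(np.float32)),np.percentile(Q[:,2],[5,50,95]).round(4)); return Q
hsv=cv2.cvtColor(p,cv2.COLOR_RGB2HSV).astype(int)
for px in[(334,160),(360,200),(225,217),(399,111),(160,170),(156,124),(334,177),(280,220)]: print(px,hsv[px[1],px[0]],P[px[1],px[0]].round(4))
m=hsv[...,1]<60
Q=box('plate',(290,135,390,235),m)
def circ(Q):
    h=cv2.convexHull((Q[:,:2]*1000).astype(np.float32))[:,0]
    A=np.c_[2*h,np.ones(len(h))];x=np.linalg.lstsq(A,(h**2).sum(1),rcond=None)[0];return x[:2],np.sqrt(x[2]+x[0]**2+x[1]**2)
print(circ(Q)); A=np.c_[Q[:,:2],np.ones(len(Q))];print('plane',np.linalg.lstsq(A,Q[:,2],rcond=None)[0])
mb=(hsv[...,2]<110)|m
Q=box('base',(290,135,390,235),mb);print(circ(Q))
box('tray',(185,178,265,255),(hsv[...,2]<130))
box('block',(375,85,425,140),(P[...,2]>.012))
box('mallet',(130,110,185,205),(P[...,2]>.008))
save('base1',cv2.resize(p[130:240,285:395],(550,550),interpolation=cv2.INTER_CUBIC))
save('tray1',cv2.resize(p[110:260,130:270],(560,600),interpolation=cv2.INTER_CUBIC))
E
```

```text
{'px': [510, 70], 'area': 1510, 'rect': [881.9, -519.1, 140.0, 104.0, 16.7], 'mean': [882.0, -520.6, 0.9], 'z': 0.9}
{'px': [462, 160], 'area': 213, 'rect': [611.7, -378.0, 78.1, 49.2, -11.8], 'mean': [602.9, -369.2, 9.8], 'z': 9.9}
{'px': [257, 154], 'area': 43, 'rect': [622.3, 215.5, 36.9, 14.2, -28.4], 'mean': [620.1, 216.8, 9.6], 'z': 10.0}
{'px': [422, 164], 'area': 111, 'rect': [597.9, -254.9, 75.4, 16.6, -12.4], 'mean': [593.9, -255.0, 9.6], 'z': 9.7}
{'px': [222, 162], 'area': 25, 'rect': [599.8, 317.2, 29.7, 8.7, -21.1], 'mean': [598.5, 317.5, 10.4], 'z': 10.4}
{'px': [456, 190], 'area': 105, 'rect': [525.1, -353.6, 73.7, 16.8, -10.8], 'mean': [522.1, -354.4, 10.0], 'z': 9.9}
{'px': [422, 196], 'area': 103, 'rect': [506.6, -257.5, 77.8, 20.8, 9.6], 'mean': [502.1, -257.8, 9.7], 'z': 9.7}
{'px': [468, 222], 'area': 115, 'rect': [436.5, -387.7, 73.1, 46.3, 11.3], 'mean': [422.5, -383.5, 9.9], 'z': 9.9}
{'px': [420, 228], 'area': 28, 'rect': [416.3, -250.1, 28.0, 13.9, 10.3], 'mean': [416.5, -251.6, 9.8], 'z': 9.2}
{'px': [428, 241], 'area': 93, 'rect': [374.1, -268.4, 49.4, 30
[... 605 characters left out ...]
2294418 ]), np.float64(86.23756457887649))
plane [-0.05681946 -0.0400479   0.05318547]
base 6905 ((537.93603515625, -13.9024658203125), (288.48541259765625, 263.8390808105469), 85.07465362548828) [0.0001 0.0074 0.0262]
(array([538.76732797, -17.21049092]), np.float64(141.91303589423455))
tray 6139 ((445.9483642578125, 309.49774169921875), (219.55116271972656, 229.5604705810547), 0.5342968106269836) [-0.0028  0.0026  0.0336]
block 851 ((750.2984008789062, -189.58621215820312), (69.39968872070312, 102.36042022705078), 63.24666213989258) [0.0162 0.0198 0.0231]
mallet 1032 ((606.8318481445312, 483.1968994140625), (241.78944396972656, 89.67420959472656), 13.557391166687012) [0.0137 0.0232 0.0277]
```

View pics/base1.png

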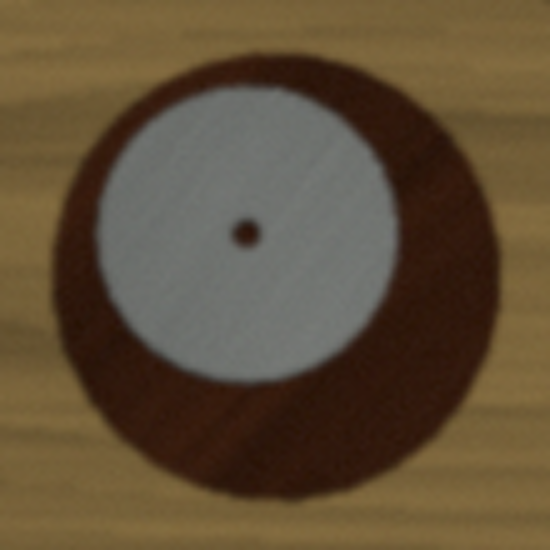

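The crop confirms the choice: the plate is the 170 mm disc (centre about zoom (248,234)), lying off-centre on the base (centre about zoom (276,277)). Next I refine the pin, tray and piece estimates.

```bash
cat >> h.py <<'E'
def ray(s,uv,z):
    p,d,K,D,E=s
    n=cv2.undistortPoints(np.array(uv,float).reshape(-1,1,2),K,D).reshape(-1,2)
    r=np.c_[n,np.ones(len(n))]@E[:3,:3].T
    return E[:3,3]+r*((np.array(z)-E[2,3])/r[:,2])[:,None]
def circ(h):
    from scipy.optimize import least_squares
    x=least_squares(lambda q:np.hypot(*(h-q[:2]).T)-q[2],[*h.mean(0),80],loss='soft_l1',f_scale=1).x
    return x
def contour(m):
    m=cv2.morphologyEx(m.astype(np.uint8),cv2.MORPH_OPEN,np.ones((3,3)))
    c=max(cv2.findContours(m,cv2.RETR_EXTERNAL,cv2.CHAIN_APPROX_NONE)[0],key=cv2.contourArea);return cv2.convexHull(c)[:,0].astype(float)
def platebase(s,zp=None):
    """plate centre/radius & base centre/radius (mm) from top view"""
    p=s[0].copy();hsv=cv2.cvtColor(p,cv2.COLOR_RGB2HSV).astype(int);roi=np.zeros(p.shape[:2],bool);roi[130:240,285:395]=1
    pl=roi&(hsv[...,1]<90)&(hsv[...,2]>80); ba=roi&(((hsv[...,2]<80)&(hsv[...,1]>165))|pl)
    h=contour(pl); P=cloud(s); Q=P[pl];Q=Q[~np.isnan(Q[:,0])];pa=np.linalg.lstsq(np.c_[Q[:,:2],np.ones(len(Q))],Q[:,2],rcond=None)[0]
    W=ray(s,h,np.full(len(h),.02))
    for _ in range(3): W=ray(s,h,W[:,:2]@pa[:2]+pa[2])
    B=contour(ba);WB=ray(s,B,np.full(len(B),.006))
    return circ(W[:,:2]*1000),circ(WB[:,:2]*1000),pa
E
python3 - <<'E'
from h import *
s=snap('top');p=s[0];P=cloud(s)
a,b,pa=platebase(s);print('plate',a.round(1),'base',b.round(1),'plane',pa.round(4),'off',(a-b).round(1))
hsv=cv2.cvtColor(p,cv2.COLOR_RGB2HSV).astype(int)
for q in[(222,150),(222,162),(258,143),(420,160),(424,240),(418,228)]:print(q,hsv[q[1],q[0]])
m=(hsv[...,0]<=11)&(hsv[...,1]>150)&(hsv[...,2]>75);m[100:250,285:395]=0
cs=cv2.findContours(m.astype(np.uint8),cv2.RETR_EXTERNAL,cv2.CHAIN_APPROX_NONE)[0]
for c in cs:
    if cv2.contourArea(c)<40: continue
    W=ray(s,c[:,0],np.full(len(c),.01))[:,:2]*1000
    (x,y),(w,h),t=cv2.minAreaRect(W.astype(np.float32))
    if w<h:w,h,t=h,w,t+90
    print(c[:,0].mean(0).round(),'ctr',round(x),round(y),'size',round(w),round(h),'ang',round((t+90)%180-90,1))
    if h>35:print('  corners',cv2.boxPoints(cv2.minAreaRect(W.astype(np.float32))).round().tolist(),'mean',(ray(s,c[:,0].mean(0),[.01])*1000).round())
# tray rim
t=(P[...,2]>.02);t[:180]=0;t[256:]=0;t[:,:188]=0;t[:,262:]=0
Q=P[t];print('tray',cv2.minAreaRect((Q[:,:2]*1000).astype(np.float32)),np.median(Q[:,2]))
E
```

```text
plate [559.7  -4.1  84. ] base [537.  -22.2 126.7] plane [-0.052  -0.0444  0.0507] off [ 22.7  18.1 -42.7]
(222, 150) [ 10 196 117]
(222, 162) [ 10 198 120]
(258, 143) [ 10 192 118]
(420, 160) [ 10 195 119]
(424, 240) [ 10 188 122]
(418, 228) [ 10 190 121]
[423. 236.] ctr 400 -265 size 76 51 ang 9.6
  corners [[358.0, -246.0], [367.0, -296.0], [442.0, -284.0], [433.0, -233.0]] mean [[ 392. -258.   10.]]
[463. 223.] ctr 437 -380 size 77 52 ang 18.3
  corners [[392.0, -367.0], [409.0, -416.0], [481.0, -392.0], [465.0, -343.0]] mean [[ 428. -374.   10.]]
[420. 196.] ctr 506 -252 size 75 20 ang 10.4
[454. 190.] ctr 523 -351 size 76 20 ang -11.7
[420. 165.] ctr 596 -252 size 77 20 ang -14.2
[460. 162.] ctr 609 -375 size 77 52 ang -15.7
  corners [[565.0, -390.0], [639.0, -411.0], [653.0, -361.0], [579.0, -340.0]] mean [[ 604. -367.   10.]]
[222. 155.] ctr 620 315 size 76 20 ang -11.0
[258. 148.] ctr 640 214 size 77 19 ang -9.6
[509.  69.] ctr 878 -515 size 135 97 ang 17.0
  corners [[799.0, -488.0], [827.0, -581.0], [957.0, -541.0], [928.0, -449.0]] mean [[ 878. -514.   10.]]
tray ((442.4769592285156, 305.32476806640625), (142.57553100585938, 159.9947967529297), 80.65211486816406) 0.03358012155684642
```

```bash
R1='[[0,0,0.09],[0.65,-0.7,0],0]'; python3 -m handwheel '[[[0,0,0.09],[0.6,-0.65,0],0],[[0,0,0.09],[0.6,-0.65,0],0],[[0,0,0.09],[0.6,-0.65,0],0],[[0,0,0.09],[0.6,-0.65,0],0],[[0,0,0.09],[0.6,-0.65,0],0]]'; python3 -m handwheel '[[[0,0,0.09],[0.6,-0.65,0],0],[[0,0,0.09],[0.6,-0.65,0],0],[[0,0,0.09],[0.6,-0.65,0],0],[[0,0,0],[0.6,-0.65,0],0],[[0,0,0],[0.6,-0.65,0],0]]'; python3 -m handwheel '[[[0,0,0],[0.6,-0.65,0],0],[[0,0,0],[0.6,-0.65,0],0],[[0,0,0],[0.6,-0.65,0],0],[[0,0,0],[0,0,0],0],[[0,0,0],[0,0,0],0]]'
```

```text
time: 1.25
tool_pos: [0.394, 0.3319, 0.2307]
ee_rot: [3.141, 0.001, -2.911]
wrist_force: [0.6, 0.8, 0.5]
width: 0.0937
finger_force: 0.0
time: 1.75
tool_pos: [0.5429, 0.1707, 0.2307]
ee_rot: [3.142, 0.001, -2.498]
wrist_force: [0.6, 0.7, 1.0]
width: 0.0939
finger_force: 0.0
time: 2.25
tool_pos: [0.6321, 0.074, 0.2297]
ee_rot: [3.14, -0.001, -2.5]
wrist_force: [0.0, 0.6, -0.5]
width: 0.0938
finger_force: 0.0
```

```bash
python3 -m handwheel '[[[0,0,0.02],[0.18,-0.26,-0.7],0],[[0,0,0],[0,0,-0.9],0],[[0,0,0],[0,0,-0.9],0],[[0,0,0],[0,0,-0.9],0],[[0,0,0],[0,0,-0.4],0]]'; python3 -m handwheel '[[[0,0,0],[0,0,-0.08],0],[[0,0,0],[0,0,0],0],[[0,0,0],[0,0,0],0]]'
python3 - <<'E'
from h import *
s=snap('top');a,b,pa=platebase(s);o=robot.get_obs();print(a,b,o['tool_pos'],o['ee_rot'],o['wrist_force'])
c=robot.calibration('wrist');print(np.array(c['hand_eye']).round(3))
s=snap('wrist');save('w1',s[0])
E
```

```text
time: 2.75
tool_pos: [0.6367, 0.0636, 0.0355]
ee_rot: [3.136, -0.006, -2.465]
wrist_force: [-0.5, 0.5, 0.0]
width: 0.0941
finger_force: 0.0
time: 3.05
tool_pos: [0.6422, 0.0624, 0.0393]
ee_rot: [-3.139, 0.004, -2.466]
wrist_force: [0.1, 0.7, 0.5]
width: 0.094
finger_force: 0.0
[560.63675436  -5.67687253  83.99352731] [537.6111206  -26.72681068 123.23014795] [0.64252748 0.06219533 0.03959084] [-3.13857021  0.00405079 -2.46623115] [-0.35694702  0.32819926 -0.03233859]
[[-0.001 -0.971 -0.239  0.069]
 [ 1.    -0.001 -0.001  0.001]
 [ 0.    -0.239  0.971 -0.155]
 [ 0.     0.     0.     1.   ]]
```

View pics/w1.png

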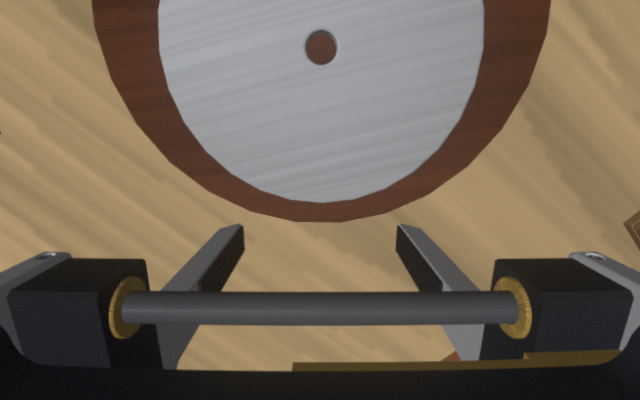

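The wrist view shows the plate hole at (321,47), on the tool's midline and between the fingers at (240,230) and (400,230), so the push line is good.

```bash
python3 -m handwheel '[[[0,0,0],[0,0,-0.11],0],[[0,0,0],[-0.12,-0.1,0],0],[[0,0,0],[-0.12,-0.1,0],0],[[0,0,0],[-0.12,-0.1,0],0],[[0,0,0],[0,0,0],0]]'; python3 -m handwheel '[[[0,0,0],[-0.06,-0.05,0],0],[[0,0,0],[-0.06,-0.05,0],0],[[0,0,0],[-0.06,-0.05,0],0],[[0,0,0],[-0.06,-0.05,0],0],[[0,0,0],[0,0,0],0]]'
python3 - <<'E'
from h import *
s=snap('top');a,b,pa=platebase(s);print(a,b,pa)
E
python3 -m handwheel '[[[0,0,0],[-0.06,-0.05,0],0],[[0,0,0],[-0.06,-0.05,0],0],[[0,0,0],[-0.06,-0.05,0],0],[[0,0,0],[0,0,0],0],[[0,0,0],[0,0,0],0]]'
python3 - <<'E'
from h import *
s=snap('top');a,b,pa=platebase(s);print(a,b,pa)
s=snap('wrist');save('w2',s[0])
E
```

```text
time: 3.65
tool_pos: [0.6219, 0.0456, 0.0313]
ee_rot: [3.142, -0.001, -2.468]
wrist_force: [-2.3, -1.8, 2.9]
width: 0.0937
finger_force: 1.3
time: 4.15
tool_pos: [0.6108, 0.0364, 0.0314]
ee_rot: [-3.141, 0.0, -2.467]
wrist_force: [1.3, 2.5, 2.5]
width: 0.094
finger_force: 1.5
[543.73118368  17.89178696  53.85146134] [537.10491769 -24.24454945 124.92401165] [-0.32614835 -0.02968944  0.20860273]
time: 4.7
tool_pos: [0.6018, 0.0289, 0.0313]
ee_rot: [-3.141, -0.0, -2.467]
wrist_force: [2.0, 1.6, 3.3]
width: 0.0943
finger_force: 2.2
[531.48154483   8.99357239  54.36878401] [532.88501087   8.24311328  55.08328006] [-0.14182908 -0.03051482  0.10193483]
```

View pics/w2.png

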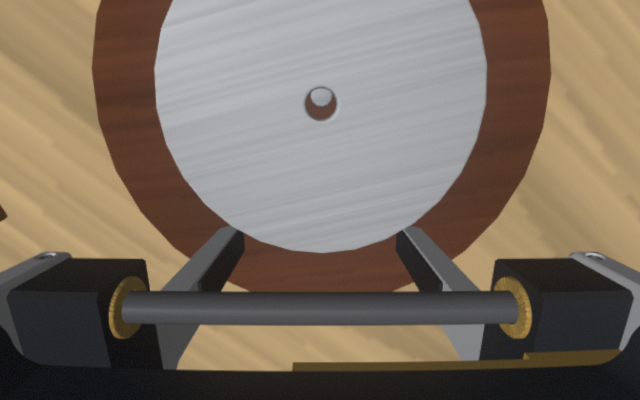

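The pin now shows through the hole at (321,97), against a hole centre of (321,104). It is centred sideways with a few millimetres left to push.

```bash
python3 -m handwheel '[[[0,0,0],[-0.03,-0.025,0],0],[[0,0,0],[-0.03,-0.025,0],0],[[0,0,0],[0,0,0],0]]'; python3 -m handwheel '[[[0,0,0],[-0.02,-0.016,0],0],[[0,0,0],[0,0,0],0]]';python3 -m handwheel '[[[0,0,0],[-0.02,-0.016,0],0],[[0,0,0],[0,0,0],0]]'
python3 - <<'E'
from h import *
s=snap('wrist');save('w3',s[0][20:180,220:420].repeat(3,0).repeat(3,1))
P=cloud(s);print(P[130:200:10,320].round(4).tolist(),P[130:150,220:420:40].mean(0).round(4).tolist())
E
```

```text
time: 5.1
tool_pos: [0.5993, 0.0268, 0.0313]
ee_rot: [-3.141, 0.001, -2.467]
wrist_force: [3.0, 3.4, 3.9]
width: 0.094
finger_force: 2.5
time: 5.3
tool_pos: [0.5987, 0.0263, 0.0313]
ee_rot: [-3.141, 0.002, -2.467]
wrist_force: [4.7, 3.2, 2.9]
width: 0.0938
finger_force: 2.7
time: 5.5
tool_pos: [0.5977, 0.0256, 0.0313]
ee_rot: [-3.141, 0.002, -2.467]
wrist_force: [4.1, 3.6, 2.9]
width: 0.0944
finger_force: 2.8
[[0.5462, -0.0149, 0.0157], [0.5503, -0.0116, 0.0165], [0.5544, -0.0083, 0.0175], [0.5587, -0.0049, 0.0176], [0.5631, -0.0014, 0.0169], [0.5674, 0.0021, 0.0172], [0.5719, 0.0057, 0.017]] [[0.5837, -0.0541, 0.0175], [0.5702, -0.0371, 0.0172], [0.5568, -0.0202, 0.017], [0.5433, -0.0033, 0.0173], [0.5298, 0.0135, 0.0172]]
```

View pics/w3.png

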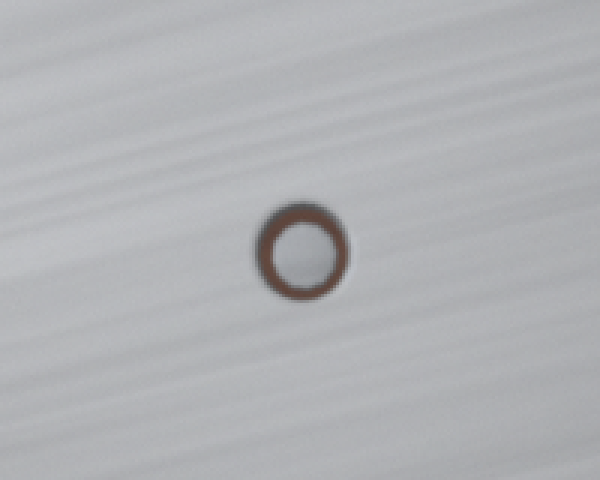

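The pin is centred in the hole at crop (303,255) and the plate reads flat at about 17 mm, so it is home. I back off, verify, and go and look at the first bar.

```bash
cat >> h.py <<'E'
def look(cam='wrist',z=.01,amin=None,s=None):
    s=s or snap(cam);p=s[0]
    hsv=cv2.cvtColor(p,cv2.COLOR_RGB2HSV).astype(int)
    m=(hsv[...,0]<=11)&(hsv[...,1]>150)&(hsv[...,2]>85)
    m=cv2.morphologyEx(m.astype(np.uint8),cv2.MORPH_OPEN,np.ones((3,3)) if cam=='wrist' else np.ones((1,1)))
    for c in cv2.findContours(m,cv2.RETR_EXTERNAL,cv2.CHAIN_APPROX_NONE)[0]:
        if cv2.contourArea(c)<(amin or (1500 if cam=='wrist' else 60)): continue
        x0,y0,w0,h0=cv2.boundingRect(c)
        edge=x0<=1 or y0<=1 or x0+w0>=639 or y0+h0>=399
        W=(ray(s,c[:,0],np.full(len(c),z))[:,:2]*1000).astype(np.float32)
        (x,y),(w,h),t=cv2.minAreaRect(W); M=cv2.moments(W.reshape(-1,1,2)); A=abs(M['m00'])
        if w<h:w,h,t=h,w,t+90
        t=(t+90)%180-90
        print(('EDGE ' if edge else '')+('L' if h>35 else 'bar'),'px',[x0+w0//2,y0+h0//2],'ctr',round(x,1),round(y,1),'size',round(w,1),round(h,1),'ang',round(t,1),end=' ')
        if h>35:
            u=np.array([np.cos(np.radians(t)),np.sin(np.radians(t))]);v=np.array([-u[1],u[0]])
            d=np.array([M['m10']/M['m00']-x,M['m01']/M['m00']-y])
            if d@u<0:u=-u
            if d@v>0:v=-v
            g=np.array([x,y])-15*u-17*v
            print('GRIP',g.round(1),'xdir',round(np.degrees(np.arctan2(u[1],u[0])),1),'mirror' if u[0]*v[1]-u[1]*v[0]<0 else '',end='')
        print()
    return s
def wplate(s=None):
    s=s or snap('wrist');p=s[0];hsv=cv2.cvtColor(p,cv2.COLOR_RGB2HSV).astype(int)
    return s
E
python3 -m handwheel '[[[0,0,0],[0.15,0.12,0],0],[[0,0,0],[0.15,0.12,0],0],[[0,0,0],[0,0,0.7],0],[[0,0,0],[0,0,0.9],0],[[0,0,0],[0,0,0.9],0]]'; python3 -m handwheel '[[[0,0,0],[0,0,0.9],0],[[0,0,0],[0,0,0],0],[[0,0,0],[0,0,0],0]]'
python3 - <<'E'
from h import *
s=snap('wrist');save('w4',s[0]);P=cloud(s)
hsv=cv2.cvtColor(s[0],cv2.COLOR_RGB2HSV).astype(int)
Q=P[(hsv[...,1]<60)&(hsv[...,2]>80)&(np.abs(P[...,0]-.53)<.1)&(np.abs(P[...,1]+.02)<.1)&(P[...,2]<.04)]
A=np.c_[Q[:,:2],np.ones(len(Q))];r=np.linalg.lstsq(A,Q[:,2],rcond=None)[0];print(len(Q),r,np.median(Q[:,2]),cv2.minEnclosingCircle((Q[:,:2]*1000).astype(np.float32)))
E
python3 -m handwheel '[[[0,0,-0.09],[0.2,0.9,0],0],[[0,0,-0.09],[0.2,0.9,0],0],[[0,0,-0.09],[0.2,0.9,0],0],[[0,0,-0.09],[0,0.9,0],0],[[0,0,-0.09],[0,0,0],0]]'; python3 -m handwheel '[[[0,0,-0.09],[0,0,0],0.5],[[0,0,0],[0,0,0],0.5],[[0,0,0],[0,0,0],0.5]]'
python3 - <<'E'
from h import *
look(); s=snap('top');look('top',s=s);
try: print(platebase(s))
except Exception as e: print(e)
E
```

```text
time: 6.05
tool_pos: [0.6093, 0.0361, 0.1544]
ee_rot: [3.138, -0.008, -2.467]
wrist_force: [0.9, -0.5, 0.5]
width: 0.0942
finger_force: 0.0
time: 6.35
tool_pos: [0.6113, 0.0363, 0.2011]
ee_rot: [-3.141, -0.002, -2.468]
wrist_force: [-0.0, -0.6, -0.0]
width: 0.0939
finger_force: 0.0
21084 [-0.00076012 -0.00012922  0.01738795] 0.017125428743607396 ((534.4114379882812, -23.73967170715332), 87.73135375976562)
time: 6.9
tool_pos: [0.6393, 0.2222, 0.1958]
ee_rot: [-3.141, -0.009, 3.11]
wrist_force: [0.6, -0.2, -0.3]
width: 0.0944
finger_force: 0.0
time: 7.2
tool_pos: [0.6409, 0.2164, 0.1981]
ee_rot: [-3.139, -0.005, 2.971]
wrist_force: [0.3, 1.0, -0.2]
width: 0.0733
finger_force: 0.0
L px [425, 234] ctr 400.1 -264.4 size 75.9 51.3 ang 10.4 GRIP [ 411.8 -245. ] xdir -169.6 
L px [464, 222] ctr 437.0 -378.7 size 76.2 51.2 ang 19.1 GRIP [ 445.6 -357.7] xdir -160.9 
bar px [420, 196] ctr 506.0 -252.4 size 75.3 19.8 ang 11.1 
bar px [455, 190] ctr 523.1 -350.8 size 76.4 20.3 ang -11.7 
bar px [420, 165] ctr 596.2 -251.6 size 76.6 19.5 ang -14.2 
L px [460, 161] ctr 609.3 -375.8 size 77.5 51.1 ang -16.0 GRIP [ 628.4 -363.5] xdir 164.0 
bar px [222, 155] ctr 619.2 315.3 size 76.6 19.8 ang -11.2 
L px [509, 70] ctr 877.9 -514.4 size 134.2 95.4 ang 17.6 GRIP [ 897.3 -526.1] xdir -162.4 mirror
(array([537.36093341, -23.37162911,  85.40616883]), array([537.11887759, -22.15438908, 126.38534715]), array([-0.00432786,  0.00578378,  0.01792028]))
```

View pics/w4.png

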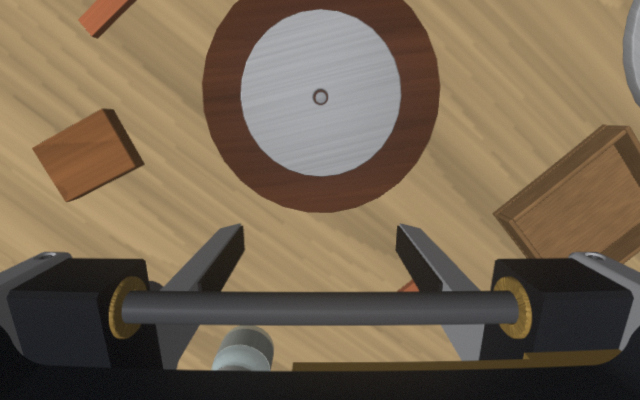

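The plate is home: pin and hole are concentric at (320,97), the tilt is about 0, and its centre is about (537,-23) mm. Now I grasp the first bar.

```bash
python3 -m handwheel '[[[0,0,0],[-0.02,-0.05,-0.9],0.5],[[0,0,0],[0,0,-0.9],0.5],[[0,0,0],[0,0,-0.9],0.5],[[0,0,0],[0,0,-0.5],0.5],[[0,0,0],[0,0,0],0.5]]'; python3 -m handwheel '[[[0,0,0],[0,0,-0.1],0.5],[[0,0,0],[0,0,-0.07],0.5],[[0,0,0],[0,0,0],0.5]]'
```

```text
time: 7.8
tool_pos: [0.6369, 0.213, 0.0346]
ee_rot: [-3.137, -0.011, 2.968]
wrist_force: [-0.4, 1.0, 0.1]
width: 0.0472
finger_force: 0.0
time: 8.1
tool_pos: [0.642, 0.2147, 0.0345]
ee_rot: [3.14, 0.003, 2.968]
wrist_force: [0.6, -0.0, 0.3]
width: 0.0469
finger_force: 0.0
```

```bash
python3 -m handwheel '[[[0,0,0],[0,0,0],0.9],[[0,0,0],[0,0,0],0.9],[[0,0,0],[0,0,0],0.9],[[0,0,0],[0,0,0],0.9],[[0,0,0],[0,0,0],0.9]]'
```

```text
time: 8.6
tool_pos: [0.6411, 0.2146, 0.033]
ee_rot: [3.141, 0.001, 2.968]
wrist_force: [0.3, -0.4, 1.5]
width: 0.0211
finger_force: 30.0
```

```bash
python3 -m handwheel '[[[0,0,0],[0,0,0],0.5],[[0,0,0],[0,0,0],0.5],[[0,0,0],[0,0,-0.11],0.5],[[0,0,0],[0,0,0],0.5],[[0,0,0],[0,0,0],0.5]]'; python3 -m handwheel '[[[0,0,0],[0,0,0],0.9],[[0,0,0],[0,0,0],0.9],[[0,0,0],[0,0,0],0.9],[[0,0,0],[0,0,0],0.9],[[0,0,0],[0,0,0],0.9]]'
```

```text
time: 9.1
tool_pos: [0.6405, 0.2144, 0.0262]
ee_rot: [-3.141, -0.001, 2.968]
wrist_force: [0.6, -0.4, 0.1]
width: 0.0466
finger_force: 0.0
time: 9.6
tool_pos: [0.641, 0.2146, 0.0272]
ee_rot: [3.141, 0.0, 2.968]
wrist_force: [0.4, 0.5, -0.2]
width: 0.0215
finger_force: 30.0
```

```bash
python3 -m handwheel '[[[0,0,0],[0,0,0.4],0.9],[[0,0,0],[0,0,0.8],0.9],[[0,0,0],[0,0,0.4],0.9],[[0,0,0],[-0.381,-0.754,0],0.9],[[0,0,0],[-0.381,-0.754,0],0.9]]'; python3 -m handwheel '[[[0,0,0],[-0.381,-0.754,0],0.9],[[0,0,0],[-0.381,-0.754,0],0.9],[[0,0,0],[-0.381,-0.754,0],0.9],[[0,0,0],[0,0,0],0.9],[[0,0,0],[0,0,0],0.9]]'
```

```text
time: 10.1
tool_pos: [0.603, 0.1391, 0.1078]
ee_rot: [3.141, 0.002, 2.97]
wrist_force: [0.2, -0.7, -1.8]
width: 0.0212
finger_force: 30.0
time: 10.6
tool_pos: [0.5454, 0.0255, 0.107]
ee_rot: [3.141, 0.0, 2.966]
wrist_force: [-0.1, -0.3, -0.9]
width: 0.0215
finger_force: 30.0
```

Held (force −1.5 N). Lower 62 mm.

```bash
python3 -m handwheel '[[[0,0,0],[0,0,-0.6],0.9],[[0,0,0],[0,0,-0.4],0.9],[[0,0,0],[0,0,-0.18],0.9],[[0,0,0],[0,0,0],0.9],[[0,0,0],[0,0,0],0.9]]'; python3 -m handwheel '[[[0,0,0],[0,0,-0.06],0.9],[[0,0,0],[0,0,0],0.9],[[0,0,0],[0,0,0],0.9]]'
```

```text
time: 11.1
tool_pos: [0.5465, 0.0267, 0.0487]
ee_rot: [3.141, 0.001, 2.969]
wrist_force: [0.7, 0.5, -0.4]
width: 0.0216
finger_force: 30.0
time: 11.4
tool_pos: [0.5461, 0.0261, 0.0457]
ee_rot: [3.141, 0.001, 2.968]
wrist_force: [-0.3, -0.3, -2.4]
width: 0.0213
finger_force: 30.0
```

```bash
python3 -m handwheel '[[[0,0,0],[0,0,-0.04],0.9],[[0,0,0],[0,0,0],0.9],[[0,0,0],[0,0,0],0.6],[[0,0,0],[0,0,0],0.6],[[0,0,0],[0,0,0],0.6]]'; python3 -m handwheel '[[[0,0,0],[0,0,0.5],0.6],[[0,0,0],[0,0,0.9],0.5],[[0,0,0],[0.243,0.963,0],0.5],[[0,0,0],[0.243,0.963,0],0.5],[[0,0,0],[0.243,0.963,0],0.5]]'; python3 -m handwheel '[[[0,0,-0.014],[0.243,0.963,0],0.5],[[0,0,0],[0.243,0.963,0],0.5],[[0,0,0],[0.243,0.963,0],0.5],[[0,0,0],[0,0,0],0.5],[[0,0,0],[0,0,0],0.5]]'
python3 - <<'E'
from h import *
s=snap('top');look('top',s=s);save('t2',s[0][100:260,120:400].repeat(2,0).repeat(2,1))
E
```

```text
time: 11.9
tool_pos: [0.5459, 0.026, 0.0433]
ee_rot: [3.141, 0.001, 2.968]
wrist_force: [-0.1, 0.0, -0.1]
width: 0.037
finger_force: 0.0
time: 12.4
tool_pos: [0.5829, 0.1717, 0.1141]
ee_rot: [3.141, 0.002, 2.966]
wrist_force: [0.8, -0.4, -0.3]
width: 0.0471
finger_force: 0.0
time: 12.9
tool_pos: [0.6182, 0.3158, 0.1121]
ee_rot: [-3.14, -0.001, 2.948]
wrist_force: [-0.5, -1.0, 0.4]
width: 0.0471
finger_force: 0.0
L px [425, 234] ctr 399.9 -264.5 size 75.8 51.8 ang 9.6 GRIP [ 411.8 -245.3] xdir -170.4 
L px [464, 222] ctr 436.7 -379.3 size 76.6 51.2 ang 18.3 GRIP [ 445.6 -358.4] xdir -161.7 
bar px [420, 196] ctr 505.7 -252.5 size 75.8 19.8 ang 11.1 
bar px [454, 190] ctr 523.7 -350.9 size 76.4 20.3 ang -11.7 
bar px [323, 181] ctr 547.3 26.2 size 77.0 17.4 ang -10.0 
bar px [420, 165] ctr 596.2 -251.6 size 76.6 19.5 ang -14.2 
L px [460, 161] ctr 608.9 -375.8 size 76.5 51.4 ang -16.0 GRIP [ 628.  -363.6] xdir 164.0 
L px [509, 70] ctr 877.6 -514.4 size 135.2 95.3 ang 17.4 GRIP [ 868.4 -535.1] xdir 17.4
```

View pics/t2.png

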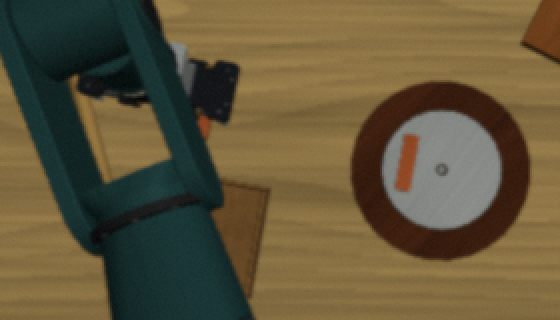

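The first bar lies on the plate at crop (407,163). The second bar is under the gripper at about (205,125).

```bash
python3 -m handwheel '[[[0,0,0],[0.02,0,-0.7],0.5],[[0,0,0],[0,0,-0.6],0.5],[[0,0,0],[0,0,-0.25],0.5],[[0,0,0],[0,0,0],0.5],[[0,0,0],[0,0,0],0.5]]'; python3 -m handwheel '[[[0,0,0],[0,0,-0.1],0.5],[[0,0,0],[0,0,0],0.5],[[0,0,0],[0,0,0],0.5]]'
```

```text
time: 13.45
tool_pos: [0.6203, 0.3143, 0.037]
ee_rot: [3.141, 0.002, 2.945]
wrist_force: [0.2, 0.4, 1.5]
width: 0.047
finger_force: 0.0
time: 13.75
tool_pos: [0.62, 0.3151, 0.0315]
ee_rot: [3.141, 0.001, 2.946]
wrist_force: [0.5, 0.0, -0.6]
width: 0.0472
finger_force: 0.0
```

```bash
python3 -m handwheel '[[[0,0,0],[0,0,-0.08],0.5],[[0,0,0],[0,0,0],0.5],[[0,0,0],[0,0,0],0.9],[[0,0,0],[0,0,0],0.9],[[0,0,0],[0,0,0],0.9]]';  python3 -m handwheel '[[[0,0,0],[0,0,0],0.9],[[0,0,0],[0,0,0],0.9],[[0,0,0],[0,0,0.4],0.9],[[0,0,0],[0,0,0.8],0.9],[[0,0,0],[0,0,0.4],0.9]]'; python3 -m handwheel '[[[0,0,0],[-0.207,-0.845,0],0.9],[[0,0,0],[-0.207,-0.845,0],0.9],[[0,0,0],[-0.207,-0.845,0],0.9],[[0,0,0],[-0.207,-0.845,0],0.9],[[0,0,0.014],[-0.207,-0.845,0],0.9]]'; python3 -m handwheel '[[[0,0,0],[-0.207,-0.845,0],0.9],[[0,0,0],[-0.207,-0.845,0],0.9],[[0,0,0],[-0.207,-0.845,0],0.9],[[0,0,0],[0,0,0],0.9],[[0,0,0],[0,0,0],0.9]]'
```

```text
time: 14.25
tool_pos: [0.6196, 0.315, 0.0265]
ee_rot: [3.141, 0.0, 2.946]
wrist_force: [0.6, 0.4, 0.4]
width: 0.0265
finger_force: 0.0
time: 14.75
tool_pos: [0.6204, 0.3152, 0.1094]
ee_rot: [3.14, 0.003, 2.946]
wrist_force: [0.4, 0.0, -0.9]
width: 0.0214
finger_force: 30.0
time: 15.25
tool_pos: [0.5668, 0.1021, 0.1061]
ee_rot: [-3.141, -0.0, 2.969]
wrist_force: [0.1, 0.3, -0.1]
width: 0.0215
finger_force: 30.0
time: 15.75
tool_pos: [0.5364, -0.0238, 0.1064]
ee_rot: [3.141, -0.0, 2.966]
wrist_force: [-0.3, 0.4, -1.2]
width: 0.0216
finger_force: 30.0
```

```bash
python3 -m handwheel '[[[0,0,0],[0,0,-0.6],0.9],[[0,0,0],[0,0,-0.4],0.9],[[0,0,0],[0,0,-0.22],0.9],[[0,0,0],[0,0,0],0.9],[[0,0,0],[0,0,0],0.9]]'; python3 -m handwheel '[[[0,0,0],[0,0,-0.04],0.9],[[0,0,0],[0,0,0],0.9],[[0,0,0],[0,0,0],0.9]]'; python3 -m handwheel '[[[0,0,0],[0,0,0],0.6],[[0,0,0],[0,0,0],0.6],[[0,0,0],[0,0,0],0.6],[[0,0,0],[0,0,0.5],0.6],[[0,0,0],[0,0,0.9],0.5]]'; python3 -m handwheel '[[[0,0,-0.047],[0.236,-0.914,0],0.5],[[0,0,0],[0.236,-0.914,0],0.5],[[0,0,0],[0.236,-0.914,0],0.5],[[0,0,0],[0.236,-0.914,0],0.5],[[0,0,0],[0.236,-0.914,0],0.5]]'; python3 -m handwheel '[[[0,0,0],[0,0,0],0.5],[[0,0,0],[0,0,0],0.5]]'
python3 - <<'E'
from h import *
s=snap('top');look('top',s=s);print(platebase(s))
E
```

```text
time: 16.25
tool_pos: [0.5373, -0.0224, 0.046]
ee_rot: [3.141, 0.001, 2.969]
wrist_force: [0.3, 0.1, -1.8]
width: 0.0219
finger_force: 30.0
time: 16.55
tool_pos: [0.5372, -0.0231, 0.0442]
ee_rot: [3.141, 0.001, 2.968]
wrist_force: [-0.1, -0.7, -1.7]
width: 0.0216
finger_force: 30.0
time: 17.05
tool_pos: [0.5339, -0.0227, 0.1103]
ee_rot: [-3.141, -0.009, 2.968]
wrist_force: [1.2, 0.2, 0.1]
width: 0.0426
finger_force: 0.0
time: 17.55
tool_pos: [0.5961, -0.2535, 0.1138]
ee_rot: [3.141, 0.001, 2.894]
wrist_force: [0.8, 0.7, -0.2]
width: 0.0466
finger_force: 0.0
time: 17.75
tool_pos: [0.5955, -0.2525, 0.1129]
ee_rot: [3.141, -0.001, 2.892]
wrist_force: [1.0, -0.1, -0.5]
width: 0.0472
finger_force: 0.0
bar px [456, 185] ctr 539.1 -353.8 size 45.2 19.8 ang -11.8 
bar px [341, 184] ctr 539.3 -23.6 size 77.0 17.7 ang -10.4 
bar px [323, 181] ctr 547.3 26.2 size 77.0 17.4 ang -10.0 
bar px [419, 170] ctr 582.5 -248.1 size 48.5 18.8 ang -13.2 
L px [509, 70] ctr 877.7 -514.0 size 134.4 96.1 ang 17.4 GRIP [ 868.5 -534.7] xdir 17.4 
(array([537.31716586, -23.2425595 ,  85.50521217]), array([537.17466981, -22.14815334, 126.35737632]), array([-0.0046531 ,  0.0086972 ,  0.01832132]))
```

```bash
python3 -m handwheel '[[[0,0,0],[0.02,0.02,-0.7],0.5],[[0,0,0],[0,0,-0.6],0.5],[[0,0,0],[0,0,-0.4],0.5],[[0,0,0],[0,0,0],0.5],[[0,0,0],[0,0,0],0.5]]'; python3 -m handwheel '[[[0,0,0],[0,0,-0.04],0.5],[[0,0,0],[0,0,0],0.5],[[0,0,0],[0,0,0],0.9],[[0,0,0],[0,0,0],0.9],[[0,0,0],[0,0,0],0.9]]';  python3 -m handwheel '[[[0,0,0],[0,0,0],0.9],[[0,0,0],[0,0,0],0.9],[[0,0,0],[0,0,0.4],0.9],[[0,0,0],[0,0,0.8],0.9],[[0,0,0],[0,0,0.4],0.9]]'; python3 -m handwheel '[[[0,0,0],[-0.337,0.902,0],0.9],[[0,0,0.047],[-0.337,0.902,0],0.9],[[0,0,0],[-0.337,0.902,0],0.9],[[0,0,0],[-0.337,0.902,0],0.9],[[0,0,0],[0,0,0],0.9]]'; python3 -m handwheel '[[[0,0,0],[0,0,0],0.9]]'
```

```text
time: 18.3
tool_pos: [0.5968, -0.2489, 0.0289]
ee_rot: [3.141, -0.0, 2.896]
wrist_force: [-0.2, -0.2, 2.2]
width: 0.0471
finger_force: 0.0
time: 18.8
tool_pos: [0.5968, -0.2507, 0.0267]
ee_rot: [-3.142, 0.0, 2.894]
wrist_force: [-1.1, -0.6, 0.7]
width: 0.0266
finger_force: 0.6
time: 19.3
tool_pos: [0.5976, -0.2508, 0.1091]
ee_rot: [-3.141, 0.003, 2.894]
wrist_force: [1.3, -0.2, -0.3]
width: 0.0215
finger_force: 30.0
time: 19.8
tool_pos: [0.5267, -0.0649, 0.1057]
ee_rot: [3.138, -0.004, 2.974]
wrist_force: [0.3, -1.1, -1.7]
width: 0.0214
finger_force: 30.0
time: 19.9
tool_pos: [0.529, -0.0692, 0.1064]
ee_rot: [-3.141, 0.0, 2.97]
wrist_force: [0.8, 0.1, -1.3]
width: 0.0216
finger_force: 30.0
```

```bash
python3 -m handwheel '[[[0,0,0],[-0.01,-0.03,-0.6],0.9],[[0,0,0],[0,0,-0.4],0.9],[[0,0,0],[0,0,-0.22],0.9],[[0,0,0],[0,0,0],0.9],[[0,0,0],[0,0,0],0.9]]'; python3 -m handwheel '[[[0,0,0],[0,0,-0.05],0.9],[[0,0,0],[0,0,0],0.9],[[0,0,0],[0,0,0],0.9]]'; python3 -m handwheel '[[[0,0,0],[0,0,0],0.6],[[0,0,0],[0,0,0],0.6],[[0,0,0],[0,0,0],0.6],[[0,0,0],[0,0,0.5],0.6],[[0,0,0],[0,0,0.9],0.5]]'; python3 -m handwheel '[[[0,0,0.072],[-0.466,-0.692,0],0.5],[[0,0,0.072],[-0.466,-0.692,0],0.5],[[0,0,0.072],[-0.466,-0.692,0],0.5],[[0,0,0],[-0.466,-0.692,0],0.5],[[0,0,0],[-0.466,-0.692,0],0.5]]'; python3 -m handwheel '[[[0,0,0],[0,0,0],0.5],[[0,0,0],[0,0,0],0.5]]'
python3 - <<'E'
from h import *
s=snap('top');look('top',s=s);print(platebase(s)[0]);save('t3',s[0][120:280,280:500].repeat(3,0).repeat(3,1))
E
```

```text
time: 20.4
tool_pos: [0.5295, -0.0725, 0.046]
ee_rot: [-3.142, 0.001, 2.967]
wrist_force: [0.6, 0.7, -0.9]
width: 0.0213
finger_force: 30.0
time: 20.7
tool_pos: [0.5292, -0.0718, 0.0436]
ee_rot: [3.142, 0.001, 2.968]
wrist_force: [1.5, -0.3, -1.1]
width: 0.0214
finger_force: 30.0
time: 21.2
tool_pos: [0.5261, -0.071, 0.1099]
ee_rot: [3.141, -0.009, 2.968]
wrist_force: [0.1, -1.3, -0.7]
width: 0.0428
finger_force: 0.0
time: 21.7
tool_pos: [0.4114, -0.2458, 0.1135]
ee_rot: [-3.141, 0.001, -2.975]
wrist_force: [0.3, 0.3, -0.5]
width: 0.0471
finger_force: 0.0
time: 21.9
tool_pos: [0.4121, -0.2452, 0.1133]
ee_rot: [3.141, 0.001, -2.978]
wrist_force: [0.3, 0.1, -0.4]
width: 0.0468
finger_force: 0.0
bar px [420, 196] ctr 506.2 -252.4 size 75.8 19.8 ang 11.1 
bar px [455, 190] ctr 523.5 -350.5 size 77.0 20.4 ang -12.4 
bar px [358, 187] ctr 530.7 -72.6 size 76.5 18.2 ang -10.2 
bar px [341, 184] ctr 539.3 -23.6 size 77.0 17.7 ang -10.4 
bar px [323, 181] ctr 547.3 26.2 size 77.0 17.4 ang -10.0 
L px [460, 161] ctr 609.6 -375.2 size 77.9 51.1 ang -14.6 GRIP [ 628.4 -362.5] xdir 165.4 
L px [509, 70] ctr 877.9 -514.3 size 134.1 95.3 ang 17.4 GRIP [ 887.1 -493.6] xdir -162.6 
[537.08956509 -23.50250259  84.86143947]
```

View pics/t3.png

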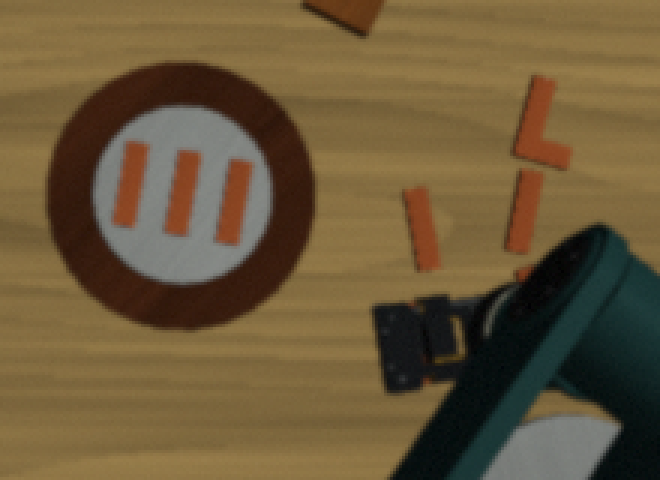

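Three bars lie parallel on the plate at crop (130,185), (183,193) and (234,202). Now the first offcut.

```bash
python3 -m handwheel '[[[0,0,0],[0,0,-0.7],0.5],[[0,0,0],[0,0,-0.6],0.5],[[0,0,0],[0,0,-0.4],0.5],[[0,0,0],[0,0,0],0.5],[[0,0,0],[0,0,0],0.5]]'; python3 -m handwheel '[[[0,0,0],[0,0,-0.04],0.5],[[0,0,0],[0,0,0],0.5],[[0,0,0],[0,0,0],0.9],[[0,0,0],[0,0,0],0.9],[[0,0,0],[0,0,0],0.9]]';  python3 -m handwheel '[[[0,0,0],[0,0,0],0.9],[[0,0,0],[0,0,0],0.9],[[0,0,0],[0,0,0.4],0.9],[[0,0,0],[0,0,0.8],0.9],[[0,0,0],[0,0,0.8],0.9]]'
```

```text
time: 22.45
tool_pos: [0.4131, -0.2433, 0.0277]
ee_rot: [3.141, -0.0, -2.973]
wrist_force: [-0.5, -0.5, -0.2]
width: 0.0473
finger_force: 0.0
time: 22.95
tool_pos: [0.4124, -0.2448, 0.0262]
ee_rot: [-3.141, 0.0, -2.976]
wrist_force: [-0.4, -1.1, -0.1]
width: 0.0265
finger_force: 0.3
time: 23.45
tool_pos: [0.4112, -0.2438, 0.1255]
ee_rot: [3.138, -0.003, -2.976]
wrist_force: [0.4, -0.4, -0.8]
width: 0.0218
finger_force: 29.7
```

```bash
python3 -m handwheel '[[[0,0,0],[0.05,0.8,0],0.9],[[0,0,-0.07],[0.05,0.8,0],0.9],[[0,0,-0.07],[0.05,0.8,0],0.9],[[0,0,-0.07],[0.05,0.8,0],0.9],[[0,0,0],[0.05,0.8,0],0.9]]'; python3 -m handwheel '[[[0,0,0],[0.05,0.8,0],0.9],[[0,0,0],[0.05,0.8,0],0.9],[[0,0,0],[0.05,0.8,0],0.9],[[0,0,0],[0.05,0.8,0],0.9],[[0,0,0],[0.05,0.8,0],0.9]]';python3 -m handwheel '[[[0,0,0],[0.05,0.8,0],0.9],[[0,0,0],[0.05,0.8,0],0.9],[[0,0,0],[0,0.8,0],0.9],[[0,0,0],[0,0.8,0],0.9],[[0,0,0],[0,0.35,0],0.9]]';python3 -m handwheel '[[[0,0,0],[0,0,0],0.9],[[0,0,0],[0,0,0],0.9]]'
```

```text
time: 23.95
tool_pos: [0.4242, -0.043, 0.1255]
ee_rot: [3.141, -0.001, 2.975]
wrist_force: [0.9, -0.6, -2.3]
width: 0.0212
finger_force: 29.7
time: 24.45
tool_pos: [0.4367, 0.1569, 0.1255]
ee_rot: [-3.141, -0.001, 2.977]
wrist_force: [1.1, 1.0, -1.5]
width: 0.0217
finger_force: 29.7
time: 24.95
tool_pos: [0.4415, 0.3356, 0.1251]
ee_rot: [3.141, -0.002, 2.98]
wrist_force: [0.9, 0.0, -2.5]
width: 0.022
finger_force: 29.7
time: 25.15
tool_pos: [0.4421, 0.332, 0.1253]
ee_rot: [-3.14, -0.001, 2.978]
wrist_force: [-0.2, -1.5, -1.6]
width: 0.0217
finger_force: 29.7
```

```bash
python3 -m handwheel '[[[0,0,0],[0,0,-0.6],0.9],[[0,0,0],[0,0,-0.6],0.9],[[0,0,0],[0,0,-0.4],0.9],[[0,0,0],[0,0,-0.15],0.9],[[0,0,0],[0,0,0],0.9]]'; python3 -m handwheel '[[[0,0,0],[0,0,-0.03],0.9],[[0,0,0],[0,0,0],0.9],[[0,0,0],[0,0,0],0.6],[[0,0,0],[0,0,0],0.6],[[0,0,0],[0,0,0],0.6]]'; python3 -m handwheel '[[[0,0,0],[0,0,0.6],0.6],[[0,0,0],[0,0,0.8],0.5],[[0,0,0],[0,0,0.3],0.5],[[0,0,-0.094],[0,-0.77,0],0.5],[[0,0,-0.094],[0,-0.77,0],0.5]]'; python3 -m handwheel '[[[0,0,-0.094],[0,-0.77,0],0.5],[[0,0,-0.094],[0,-0.77,0],0.5],[[0,0,-0.094],[0,-0.77,0],0.5],[[0,0,-0.094],[0,-0.77,0],0.5],[[0,0,-0.094],[0,-0.77,0],0.5]]';  python3 -m handwheel '[[[0,0,-0.094],[0,-0.77,0],0.5],[[0,0,-0.094],[0,-0.77,0],0.5],[[0,0,-0.094],[0,-0.77,0],0.5],[[0,0,-0.094],[0,-0.77,0],0.5],[[0,0,-0.094],[0,-0.77,0],0.5]]'
```

```text
time: 25.65
tool_pos: [0.4419, 0.3311, 0.0374]
ee_rot: [-3.139, -0.002, 2.976]
wrist_force: [-0.6, 0.2, -1.9]
width: 0.0217
finger_force: 29.7
time: 26.15
tool_pos: [0.4429, 0.3332, 0.038]
ee_rot: [3.14, 0.001, 2.978]
wrist_force: [-0.4, -1.0, 0.4]
width: 0.0371
finger_force: 0.0
time: 26.65
tool_pos: [0.4427, 0.2558, 0.1226]
ee_rot: [3.14, 0.001, 2.679]
wrist_force: [0.9, -1.3, 0.7]
width: 0.0472
finger_force: 0.0
time: 27.15
tool_pos: [0.442, 0.0619, 0.1217]
ee_rot: [3.141, 0.0, 1.938]
wrist_force: [0.2, 0.3, 0.7]
width: 0.0467
finger_force: 0.0
time: 27.65
tool_pos: [0.442, -0.1306, 0.1217]
ee_rot: [3.141, -0.0, 1.199]
wrist_force: [-0.5, -0.5, -0.2]
width: 0.0471
finger_force: 0.0
```

Run:
```python
from h import *
s=snap('top');look('top',s=s);save('t4',s[0][130:290,130:270].repeat(3,0).repeat(3,1))
```

```text
bar px [470, 230] ctr 411.2 -393.9 size 39.4 18.9 ang -71.6 
L px [218, 224] ctr 424.7 321.0 size 79.1 52.9 ang -6.3 GRIP [441.4 336.3] xdir 173.7 
bar px [455, 190] ctr 525.1 -351.1 size 73.6 20.0 ang -11.3 
bar px [358, 187] ctr 530.7 -72.6 size 76.5 18.2 ang -10.2 
bar px [341, 184] ctr 539.3 -23.6 size 77.0 17.9 ang -10.1 
bar px [323, 181] ctr 547.3 26.2 size 77.0 17.4 ang -10.0 
L px [460, 161] ctr 609.4 -375.8 size 77.5 52.4 ang -15.7 GRIP [ 628.4 -363.5] xdir 164.3 
L px [509, 70] ctr 877.8 -513.9 size 135.6 96.2 ang 17.5 GRIP [ 897.2 -525.6] xdir -162.5 mirror
```

View pics/t4.png

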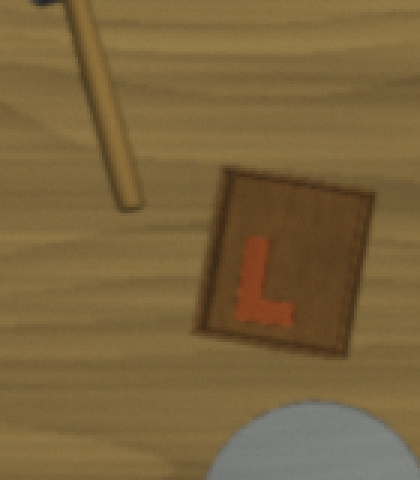

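The offcut lies in the box at crop (262,285), as planned. On to the second one.

```bash
python3 -m handwheel '[[[0,0,-0.0933],[0.012,-0.763,0],0.5],[[0,0,-0.0933],[0.012,-0.763,0],0.5],[[0,0,-0.0933],[0.012,-0.763,0],0.5],[[0,0,-0.0933],[0.012,-0.763,0],0.5],[[0,0,-0.0933],[0.012,-0.763,0],0.5]]';  python3 -m handwheel '[[[0,0,-0.0933],[0.012,-0.763,0],0.5],[[0,0,0],[0,0,0],0.5],[[0,0,0],[0,0,0],0.5]]'
```

```text
time: 28.2
tool_pos: [0.4452, -0.3212, 0.1215]
ee_rot: [-3.141, -0.0, 0.467]
wrist_force: [-0.0, -0.6, 0.2]
width: 0.0472
finger_force: 0.0
time: 28.5
tool_pos: [0.4457, -0.3581, 0.1211]
ee_rot: [-3.14, 0.0, 0.326]
wrist_force: [0.2, 1.3, -1.3]
width: 0.0473
finger_force: 0.0
```

```bash
python3 - <<'E'
from h import *
s=look();
E
python3 -m handwheel '[[[0,0,0],[0,0,-0.8],0.5],[[0,0,0],[0,0,-0.65],0.5],[[0,0,0],[0,0,-0.4],0.5],[[0,0,0],[0,0,0],0.5],[[0,0,0],[0,0,0],0.5]]'; python3 -m handwheel '[[[0,0,0],[0,0,-0.04],0.5],[[0,0,0],[0,0,0],0.5],[[0,0,0],[0,0,0],0.9],[[0,0,0],[0,0,0],0.9],[[0,0,0],[0,0,0],0.9]]';  python3 -m handwheel '[[[0,0,0],[0,0,0],0.9],[[0,0,0],[0,0,0],0.9],[[0,0,0],[0,0,0.4],0.9],[[0,0,0],[0,0,0.8],0.9],[[0,0,0],[0,0,0.8],0.9]]'
```

```text
time: 29.05
tool_pos: [0.4462, -0.3567, 0.0298]
ee_rot: [-3.141, 0.0, 0.328]
wrist_force: [-0.3, -0.4, 0.9]
width: 0.0469
finger_force: 0.0
time: 29.55
tool_pos: [0.446, -0.3582, 0.0277]
ee_rot: [3.141, -0.0, 0.326]
wrist_force: [1.0, -1.9, 0.1]
width: 0.0267
finger_force: 0.5
time: 30.05
tool_pos: [0.4449, -0.357, 0.1266]
ee_rot: [-3.137, 0.002, 0.326]
wrist_force: [-0.2, -0.5, -1.3]
width: 0.0215
finger_force: 29.9
```

```bash
python3 -m handwheel '[[[0,0,0.0938],[0,0.704,0],0.9],[[0,0,0.0938],[0,0.704,0],0.9],[[0,0,0.0938],[0,0.704,0],0.9],[[0,0,0.0938],[0,0.704,0],0.9],[[0,0,0.0938],[0,0.704,0],0.9]]'; python3 -m handwheel '[[[0,0,0.0938],[0,0.704,0],0.9],[[0,0,0.0938],[0,0.704,0],0.9],[[0,0,0.0938],[0,0.704,0],0.9],[[0,0,0.0938],[0,0.704,0],0.9],[[0,0,0.0938],[0,0.704,0],0.9]]'; python3 -m handwheel '[[[0,0,0.0938],[0,0.704,0],0.9],[[0,0,0.0938],[0,0.704,0],0.9],[[0,0,0.0938],[0,0.704,0],0.9],[[0,0,0.0938],[0,0.704,0],0.9],[[0,0,0.0938],[0,0.704,0],0.9]]'; python3 -m handwheel '[[[0,0,0.0938],[0,0.704,0],0.9],[[0,0,0.0938],[0,0.704,0],0.9],[[0,0,0.0938],[-0.03,0.704,0],0.9],[[0,0,0],[0,0,0],0.9],[[0,0,0],[0,0,0],0.9]]'; python3 -m handwheel '[[[0,0,0],[0,0,0],0.9]]'
```

```text
time: 30.55
tool_pos: [0.4452, -0.1803, 0.1268]
ee_rot: [-3.14, -0.0, 1.069]
wrist_force: [1.1, -0.2, -1.1]
width: 0.0217
finger_force: 29.9
time: 31.05
tool_pos: [0.4451, -0.0045, 0.1269]
ee_rot: [-3.14, -0.001, 1.805]
wrist_force: [1.2, 0.4, -1.0]
width: 0.0216
finger_force: 29.9
time: 31.55
tool_pos: [0.4451, 0.1713, 0.1269]
ee_rot: [-3.141, -0.001, 2.542]
wrist_force: [0.0, -0.4, -2.2]
width: 0.0213
finger_force: 29.9
time: 32.05
tool_pos: [0.4437, 0.2756, 0.1265]
ee_rot: [-3.14, -0.002, 2.979]
wrist_force: [0.2, -0.4, -2.2]
width: 0.0218
finger_force: 29.9
time: 32.15
tool_pos: [0.4441, 0.2746, 0.1269]
ee_rot: [-3.14, -0.001, 2.977]
wrist_force: [0.4, -0.4, -2.2]
width: 0.0217
finger_force: 29.9
```

```bash
python3 -m handwheel '[[[0,0,0],[0,0.03,-0.6],0.9],[[0,0,0],[0,0,-0.6],0.9],[[0,0,0],[0,0,-0.4],0.9],[[0,0,0],[0,0,-0.15],0.9],[[0,0,0],[0,0,0],0.9]]'; python3 -m handwheel '[[[0,0,0],[0,0,-0.06],0.9],[[0,0,0],[0,0,0],0.9],[[0,0,0],[0,0,0],0.6],[[0,0,0],[0,0,0],0.6],[[0,0,0],[0,0,0],0.6]]'; python3 -m handwheel '[[[0,0,0],[0,0,0.6],0.6],[[0,0,0],[0,0,0.8],0.5],[[0,0,0],[0,0,0.3],0.5],[[0,0,-0.07],[0.263,-0.911,0],0.5],[[0,0,0],[0.263,-0.911,0],0.5]]'; python3 -m handwheel '[[[0,0,0],[0.263,-0.911,0],0.5],[[0,0,0],[0.263,-0.911,0],0.5],[[0,0,0],[0.263,-0.911,0],0.5],[[0,0,0],[0.263,-0.911,0],0.5],[[0,0,0],[0.263,-0.911,0],0.5]]'; python3 -m handwheel '[[[0,0,0],[0.263,-0.911,0],0.5],[[0,0,0],[0.263,-0.911,0],0.5],[[0,0,0],[0.263,-0.911,0],0.5],[[0,0,0],[0,0,0],0.5],[[0,0,0],[0,0,0],0.5]]'
python3 - <<'E'
from h import *
s=snap('top');look('top',s=s);look()
E
```

```text
time: 32.65
tool_pos: [0.4438, 0.2757, 0.0389]
ee_rot: [-3.14, -0.002, 2.976]
wrist_force: [0.2, 0.6, -2.0]
width: 0.0216
finger_force: 29.9
time: 33.15
tool_pos: [0.4451, 0.2774, 0.038]
ee_rot: [3.14, 0.002, 2.978]
wrist_force: [0.1, 0.1, -0.3]
width: 0.0373
finger_force: 0.0
time: 33.65
tool_pos: [0.4716, 0.1862, 0.1238]
ee_rot: [3.14, 0.003, 2.871]
wrist_force: [0.9, -1.1, -0.7]
width: 0.0469
finger_force: 0.0
time: 34.15
tool_pos: [0.537, -0.0437, 0.1227]
ee_rot: [3.141, 0.001, 2.868]
wrist_force: [0.4, -0.6, 0.3]
width: 0.0468
finger_force: 0.0
time: 34.65
tool_pos: [0.576, -0.1793, 0.1219]
ee_rot: [3.141, -0.0, 2.866]
wrist_force: [-1.4, 0.1, -1.0]
width: 0.0469
finger_force: 0.0
L px [218, 224] ctr 424.5 320.5 size 78.6 53.6 ang -7.9 GRIP [441.7 335.2] xdir 172.1 
L px [231, 209] ctr 465.5 288.2 size 79.7 51.4 ang 0.3 GRIP [450.6 271.1] xdir 0.3 
bar px [420, 196] ctr 505.9 -252.3 size 75.3 19.5 ang 10.4 
bar px [358, 187] ctr 530.7 -72.6 size 76.5 18.2 ang -10.2 
bar px [341, 184] ctr 539.0 -23.6 size 76.5 17.7 ang -10.4 
bar px [323, 181] ctr 547.3 26.2 size 77.0 17.4 ang -10.0 
L px [509, 70] ctr 878.3 -514.2 size 134.9 95.3 ang 17.5 GRIP [ 897.7 -525.9] xdir -162.5 mirror
```

```bash
python3 -m handwheel '[[[0,0,0],[0.263,-0.918,0],0.5],[[0,0,0],[0.263,-0.918,0],0.5],[[0,0,0],[0.263,-0.918,0],0.5],[[0,0,0],[0.263,-0.918,0],0.5],[[0,0,0],[0,0,0],0.5]]';  python3 -m handwheel '[[[0,0,0],[0,0,0],0.5],[[0,0,0],[0,0,0],0.5]]'
python3 - <<'E'
from h import *
s=snap('top');look('top',s=s);save('t5',s[0][120:280,380:540].repeat(3,0).repeat(3,1))
E
```

```text
time: 35.25
tool_pos: [0.6286, -0.3658, 0.1197]
ee_rot: [-3.14, -0.001, 2.865]
wrist_force: [0.2, 0.5, 0.2]
width: 0.0473
finger_force: 0.0
time: 35.45
tool_pos: [0.6289, -0.3597, 0.1224]
ee_rot: [3.141, -0.0, 2.871]
wrist_force: [0.2, 0.5, 0.3]
width: 0.0471
finger_force: 0.0
L px [218, 224] ctr 424.7 321.2 size 79.1 53.2 ang -6.3 GRIP [441.5 336.4] xdir 173.7 
L px [232, 209] ctr 465.2 291.3 size 77.2 54.0 ang -8.0 GRIP [447.9 276.5] xdir -8.0 
bar px [420, 196] ctr 506.0 -252.4 size 75.3 19.8 ang 11.1 
bar px [454, 190] ctr 523.5 -350.4 size 75.7 20.3 ang -12.5 
bar px [358, 187] ctr 530.7 -72.7 size 76.5 17.9 ang -10.2 
bar px [341, 184] ctr 539.3 -23.6 size 75.9 17.7 ang -10.4 
bar px [323, 181] ctr 547.3 26.2 size 77.0 17.4 ang -10.0 
L px [459, 161] ctr 609.9 -373.0 size 77.2 46.0 ang -16.4 GRIP [ 629.  -360.9] xdir 163.6 
L px [508, 70] ctr 877.0 -514.6 size 137.6 95.4 ang 17.4 GRIP [ 857.6 -502.9] xdir 17.4 mirror
```

View pics/t5.png

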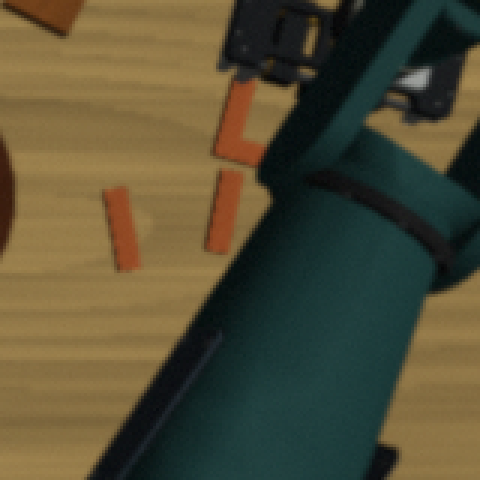

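The third offcut is still in place at crop (240,120), and the two spare bars are at (120,228) and (223,210). I grasp it.

```bash
python3 -m handwheel '[[[0,0,0],[0,-0.02,-0.8],0.5],[[0,0,0],[0,0,-0.65],0.5],[[0,0,0],[0,0,-0.4],0.5],[[0,0,0],[0,0,0],0.5],[[0,0,0],[0,0,0],0.5]]'; python3 -m handwheel '[[[0,0,0],[0,0,-0.05],0.5],[[0,0,0],[0,0,0],0.5],[[0,0,0],[0,0,0],0.9],[[0,0,0],[0,0,0],0.9],[[0,0,0],[0,0,0],0.9]]';  python3 -m handwheel '[[[0,0,0],[0,0,0],0.9],[[0,0,0],[0,0,0],0.9],[[0,0,0],[0,0,0.4],0.9],[[0,0,0],[0,0,0.8],0.9],[[0,0,0],[0,0,0.8],0.9]]'
```

```text
time: 36.0
tool_pos: [0.6288, -0.3613, 0.0304]
ee_rot: [3.141, 0.0, 2.87]
wrist_force: [0.2, -0.3, -0.2]
width: 0.0472
finger_force: 0.0
time: 36.5
tool_pos: [0.6286, -0.3635, 0.0273]
ee_rot: [-3.141, 0.0, 2.868]
wrist_force: [-0.4, -1.0, -0.0]
width: 0.0266
finger_force: 0.5
time: 37.0
tool_pos: [0.6275, -0.3621, 0.1253]
ee_rot: [3.139, -0.005, 2.869]
wrist_force: [-0.0, -1.3, -1.6]
width: 0.0216
finger_force: 29.7
```

```bash
python3 -m handwheel '[[[0,0,-0.093],[-0.247,0.93,0],0.9],[[0,0,-0.093],[-0.247,0.93,0],0.9],[[0,0,-0.093],[-0.247,0.93,0],0.9],[[0,0,-0.093],[-0.247,0.93,0],0.9],[[0,0,-0.093],[-0.247,0.93,0],0.9]]'; python3 -m handwheel '[[[0,0,-0.093],[-0.247,0.93,0],0.9],[[0,0,-0.093],[-0.247,0.93,0],0.9],[[0,0,-0.093],[-0.247,0.93,0],0.9],[[0,0,-0.093],[-0.247,0.93,0],0.9],[[0,0,-0.093],[-0.247,0.93,0],0.9]]'; python3 -m handwheel '[[[0,0,0],[-0.247,0.93,0],0.9],[[0,0,0],[-0.247,0.93,0],0.9],[[0,0,0],[-0.247,0.93,0],0.9],[[0,0,0],[-0.247,0.93,0],0.9],[[0,0,0],[0,0,0],0.9]]'; python3 -m handwheel '[[[0,0,0],[0,0,0],0.9],[[0,0,0],[0,0,0],0.9]]'
```

```text
time: 37.5
tool_pos: [0.5656, -0.1285, 0.1262]
ee_rot: [-3.141, -0.002, 2.132]
wrist_force: [1.0, 0.6, -1.8]
width: 0.0217
finger_force: 29.7
time: 38.0
tool_pos: [0.5064, 0.095, 0.1265]
ee_rot: [-3.141, -0.0, 1.43]
wrist_force: [0.6, -0.3, -1.7]
width: 0.0216
finger_force: 29.7
time: 38.5
tool_pos: [0.4556, 0.2844, 0.1264]
ee_rot: [-3.139, -0.002, 1.443]
wrist_force: [0.2, -0.7, -1.2]
width: 0.0214
finger_force: 29.7
time: 38.7
tool_pos: [0.4583, 0.2782, 0.1265]
ee_rot: [-3.141, 0.001, 1.435]
wrist_force: [0.0, 0.1, -3.1]
width: 0.0216
finger_force: 29.7
```

```bash
python3 -m handwheel '[[[0,0,-0.017],[-0.07,0.2,0],0.9],[[0,0,0],[0,0,-0.6],0.9],[[0,0,0],[0,0,-0.5],0.9],[[0,0,0],[0,0,-0.45],0.9],[[0,0,0],[0,0,0],0.9]]'; python3 -m handwheel '[[[0,0,0],[0,0,-0.02],0.9],[[0,0,0],[0,0,0],0.9],[[0,0,0],[0,0,0],0.9]]'
```

```text
time: 39.2
tool_pos: [0.4528, 0.286, 0.0456]
ee_rot: [-3.135, 0.005, 1.406]
wrist_force: [-0.4, -0.3, -1.7]
width: 0.0217
finger_force: 29.7
time: 39.5
tool_pos: [0.4562, 0.2894, 0.0503]
ee_rot: [3.139, -0.002, 1.408]
wrist_force: [0.5, -0.1, -1.9]
width: 0.0215
finger_force: 29.7
```

Lower 5 mm more, release, lift, and swing away for a final look.

```bash
python3 -m handwheel '[[[0,0,0],[0,0,-0.07],0.9],[[0,0,0],[0,0,0],0.9],[[0,0,0],[0,0,0],0.6],[[0,0,0],[0,0,0],0.6],[[0,0,0],[0,0,0],0.6]]'; python3 -m handwheel '[[[0,0,0],[0,0,0.4],0.6],[[0,0,0],[0,0,0.8],0.6],[[0,0,0],[0,0,0.8],0.6],[[0,0,0],[0,0,0.8],0.6],[[0,0,0],[-0.5,0.3,0],0.6]]'; python3 -m handwheel '[[[0,0,0],[-0.7,0.6,0],0.6],[[0,0,0],[-0.7,0.6,0],0.6],[[0,0,0],[-0.7,0.6,0],0.6],[[0,0,0],[-0.5,0.6,0],0.6],[[0,0,0],[0,0,0],0.6]]'; python3 -m handwheel '[[[0,0,0],[0,0,0],0.6],[[0,0,0],[0,0,0],0.6]]'
python3 - <<'E'
from h import *
s=snap('top');look('top',s=s);print(platebase(s));save('t6',s[0])
E
```

```text
time: 40.0
tool_pos: [0.4552, 0.2895, 0.0456]
ee_rot: [3.141, -0.001, 1.409]
wrist_force: [-1.1, -0.7, -0.4]
width: 0.0374
finger_force: 0.0
time: 40.5
tool_pos: [0.4347, 0.305, 0.1927]
ee_rot: [3.129, -0.008, 1.405]
wrist_force: [0.7, 0.7, 0.9]
width: 0.0373
finger_force: 0.0
time: 41.0
tool_pos: [0.2967, 0.4271, 0.1855]
ee_rot: [-3.141, -0.002, 1.415]
wrist_force: [0.1, -0.8, -0.1]
width: 0.0374
finger_force: 0.0
time: 41.2
tool_pos: [0.3005, 0.4237, 0.1851]
ee_rot: [3.141, 0.0, 1.408]
wrist_force: [0.4, -0.2, 0.4]
width: 0.0376
finger_force: 0.0
L px [224, 217] ctr 445.7 309.1 size 123.3 82.4 ang -8.8 GRIP [428.3 294.6] xdir -8.8 
bar px [420, 196] ctr 505.9 -252.5 size 75.3 19.9 ang 10.1 
bar px [455, 190] ctr 523.4 -351.1 size 77.0 19.8 ang -11.7 
bar px [358, 187] ctr 530.7 -72.7 size 76.5 17.9 ang -10.2 
bar px [341, 184] ctr 539.3 -23.6 size 77.0 17.9 ang -10.1 
bar px [323, 181] ctr 547.3 26.2 size 77.0 17.4 ang -10.0 
L px [509, 70] ctr 877.6 -514.4 size 135.1 95.4 ang 17.4 GRIP [ 868.4 -535.1] xdir 17.4 
(array([537.20028005, -23.31833517,  84.4568343 ]), array([537.21493965, -22.16875195, 126.64397562]), array([-0.00206919,  0.00760868,  0.0170666 ]))
```

View pics/t6.png

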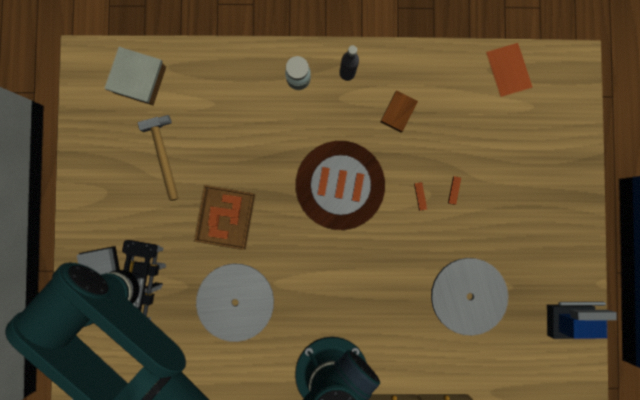

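The final view shows three bars on the centred plate at (341,184), two spare bars at (420,196) and (455,190), and the three offcuts in the box at (224,217). The hammer and block have not moved, and the robot is clear.

```bash
python3 -c "from bench import robot; print(robot.close_job())"
```

```text
the job is handed in; nothing more can be done
None
```

I handed the job in at about 41 s of the 210 s: in the last picture the plate is flat on the pin with three bars on it, two bars are on the bench, all three offcuts are in the box, and the hammer and block have not moved; no verdict was returned.

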